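# Seat the keyed drive gear on the shaft

### The job

Fit the toothed drive gear onto the upright shaft of the crankcase: slip it over the shaft, turn it by feel until its keyways line up with the shaft's keys, and let it down fully home on the shoulder, then let go. Do it gently - never let it drop down the shaft, and never force it down or round against the keys - and leave the bearing, piston, jar and spanner where they are.

Things in the scene. Friction and masses are not known exactly. Their poses are not given: they have to be found in the camera images.
- gear: Loose steel drive gear lying flat on the bench, boss up, 0.36 to 0.56 kg. Disc 97 mm across the teeth, 14 mm thick; round boss 40 mm across from 14 to 54 mm above the underside (grip this). Through bore 18 mm across with two opposite full-height keyways, 8.5 mm wide, reaching 14 mm from the axis. Origin: centre of the underside; z up along the bore; keyways along +x and -x.
- crankcase: Aluminium crankcase half, fixed, open side up, 210 by 270 mm, lying on two timber blocks 55 mm high; its rim is 130 mm above the bench. An upright steel shaft stands in it, locked so that it does not turn. Origin: on the bench under the casting's middle; x along the 210 mm side, z up.
- shaft_seat (a point): Centre of the shaft's flat shoulder, 48 mm across, 150 mm above the bench: the gear's underside must end here. From it the shaft rises 60 mm. z is up along the shaft; x and y are the crankcase's and say nothing of where the keys point.
- key_top (a point): Point on the shaft's axis 10 mm above the shoulder, level with the flat tops of the two opposite keys (6 mm wide, 26 mm over both, 10 mm high, standing on the shoulder). A gear not lined up rests here. The keys' angle is not measured: it is seen from above or found by feel. The fit repeats every half turn, with play of about 0.1 rad either way. x and y are the crankcase's.
- shaft_tip (a point): Centre of the shaft's tip, 60 mm above the shoulder. The tip is 8 mm across and widens over 20 mm to the full 16 mm (1 mm clearance all round in the gear's bore). x and y are the crankcase's.
- bearing: Loose steel bearing ring, 52 mm across, 25 mm hole, 15 mm high, lying flat; not to be disturbed. Origin: centre of its underside.
- piston: Loose aluminium piston, 60 mm across and 60 mm high, standing; not to be disturbed. Origin: centre of its underside.
- jar: Glass jar with a dark lid, 56 mm across and 75 mm high; not to be disturbed. Origin: centre of its underside.
- spanner: Loose steel spanner 170 mm long lying on the bench; not to be disturbed. Origin: its middle.
Things that resemble listed ones, but are neither listed nor needed, are in the scene too. Several things have the shape of the gear; the one meant has the colours described above.

How it is judged:
At the end, for the whole second after the job is handed in: The gear is on the shaft, boss up, its underside within 3 mm of the shoulder in height and its centre within 3 mm of the shaft's axis, upright within 0.05 rad, at rest (under 0.01 m/s) and released (z of gear in the frame of shaft_seat between -0.003 and 0.003 m and horizontal distance between gear and shaft_seat below 0.003 m and angle between gear's own z axis and vertical below 0.05 rad and linear speed of gear below 0.01 m/s and contact force between the fingers and gear below 0.1 N); the robot touches nothing.
It fails at once if the gear is forced or jammed: more than 60 N between it and the crankcase with its shaft (contact force between gear and crankcase above 60 N).
It fails at once if the gear is let drop down the shaft: faster than 0.5 m/s while on it (horizontal distance between gear and shaft_seat below 0.01 m and z of gear in the frame of shaft_seat below 0.055 m and linear speed of gear above 0.5 m/s).
It fails at once if the bearing, piston, jar or spanner is moved by more than 20 mm (distance of any of bearing, piston, jar, spanner from where it was at the start of the episode above 0.02 m).
It also fails if it takes over 72 s, if anything falls off the work surface, if the arm or the gripper's body presses on something with over 40 N, if the wrist force passes 120 N, or if a joint passes its speed limit or range.

### The arm

A 7-joint arm with a two-finger parallel gripper is mounted at the origin on the work surface. World frame = base frame: x ahead of the robot, y to its left, z up, the work surface at z = 0. Lengths are in m, angles in rad, forces in N, time in s.
With the tool pointing down it reaches from about 0.4 to 0.85 m from the base axis. Payload 10.4 kg.
Tool frame: the origin (TCP) lies on the centre line of the jaws, within the pads' length; the fingertips stand 17 mm ahead of it and the grasp point (between the pads) lies 2 mm behind it; z points along the fingers, y is the line along which they close (so a half turn about z gives the same grasp; the last joint's range is limited). The gripper opens to 85 mm and grips with 20 to 120 N. Pads are 22 mm wide; open, the fingers measure 114 mm over their backs; the gripper's body (76 mm by 85 mm) begins 54 mm behind the grasp point. The pads swing forward as they close: fully open they stand 13 mm farther back than shut.
Start: joints at [1.259, 0.332, -0.065, 1.46, 0.022, 1.35, -0.088], TCP at [0.178, -0.599, 0.248] pointing down, gripper open.
Joint ranges: [-2.6, 2.6], [-0.5, 2.12], [-1.47, 1.34], [0.16, 2.42], [-1.27, 4.41], [0.06, 2.06], [-2.6, 2.6]. Speed limits (rad/s): [2.22, 2.22, 2.79, 2.79, 3.14, 3.14, 3.14].

### API

Orientations are given as a unit quaternion [x, y, z, w].
In Python, from workcell import sensors, imaging, order, spotter gives the robot as it stands. The module is installed in compiled form; this text tells all that it offers.
- The arm moves only by the shell command python3 -m inch 'ROWS' [FORCE]. ROWS is JSON, a list that holds one entry, the list of rows, each a list of 7 numbers: the shift along the tool's x, y, z in m, then the turn, a rotation vector about the tool's x, y, z in rad, then the closure, from -1 (fully open) to 1 (shut). In form: [[[x, y, z, ax, ay, az, hand], ...]]. A call has 1 to 10 rows; each row is the pose to reach, as a shift and turn from the pose commanded when the call began, along the tool's axes at that moment; what a row does not reach only later rows make up. A row lasts 1/10 s, in which the tool goes at most 50 mm and 8.59 degrees, less where a joint would pass 70% of its speed; a pose out of reach is approached as far as the arm can. A call with a gripper value outside its range is refused whole. The fingers move at their own pace and stop on an object; FORCE is the grip in N (left out, the last holds). Time passes only in rows, so rows that repeat a pose let the fingers close. It gives the time, the measured TCP pose, the force, the opening and the grip force at its end, in the units of the state.
- sensors.get_obs(): the state, without advancing time (a new reading comes with each control period).
- imaging.camera(name): name is "scene" or "side" or "wrist"; returns the picture (400x640x3 uint8, blue, green, red); there is no depth.
- imaging.calibration(name): a dict with "mtx" (3x3 intrinsics, pixels), "R" (3x3) and "t" (3): a world point X has camera coordinates R X + t; the wrist camera has in their place "tool_from_camera" (4x4, takes a point from camera to tool coordinates, whose origin is the TCP and whose axes are the flange's). Camera axes: x right, y down, z forward; pixel columns grow to the right and rows downward; lengths in m; the calibration is good to about 2 mm. A picture is of the moment at which its call begins: read the wrist's pose just before it. calibration takes no time and is no camera call.
- order.hand_in(): hands the job in; it is judged then, once.
Trained networks look in the newest picture that a camera, given by its name, has taken for a name from the list of things; names that differ only in an ending like _2 or _b are one class to them, and where a whole thing is asked for, a point or a joint stands for the part that bears it (a point fixed in the world has none). Each returns a list of dicts, best first, with "conf" (0 to 1); they miss things now and then, are a little off and sometimes report something else, mostly with a low value. They report only what shows in the picture. A call takes as long as a camera call. They do not tell look-alikes from the thing itself.
- spotter.look_for(label, camera): "pixel" ([column, row] in pixels, amid what is visible of it).
The state is a dict: "clock": time; "joint_pos": joint angles; "joint_velocities": joint speeds; "tau": joint torques, N m; "position": TCP position; "ee_rot": TCP orientation; "ft_force": force on the tool from outside, world axes, zero at the start; "torque": the same for the moment, N m; "grip_width": opening from 0.0 (shut) to 1.0 (fully open); "grasp_force": force on a finger pad.
Only numpy, scipy, OpenCV 4.12 (cv2) and the standard library are available. Lean on these libraries where they do the work, as an engineer would, in place of code of your own. Each camera call takes 0.05 s, during which the arm holds its last target. There are 200 camera calls.

## Working session

There is one attempt and no reset: what is moved stays moved. The work goes in short steps, Python scripts to look and compute and a shell command to move; the robot and the scene stay as the last step left them, time stands still between calls to the robot, and variables do not carry over. Pictures are saved under pics/ and viewed, at most 10 in all, crops included, and the job is handed in when it is done.

```bash
mkdir -p pics; cat > h.py <<'E'
import numpy as np, cv2
from scipy.spatial.transform import Rotation as Ro
from workcell import sensors, imaging, order, spotter
def tool():
    o=sensors.get_obs(); T=np.eye(4); T[:3,:3]=Ro.from_quat(o['ee_rot']).as_matrix(); T[:3,3]=o['position']; return T
def cam(name):
    c=imaging.calibration(name); K=np.array(c['mtx'])
    if name=='wrist':
        W=tool()@np.array(c['tool_from_camera']); V=np.linalg.inv(W)
        return K,V[:3,:3],V[:3,3]
    return K,np.array(c['R']),np.array(c['t'])
def back(C,px,z):
    K,R,t=C; d=R.T@np.linalg.inv(K)@np.array([px[0],px[1],1.]); o=-R.T@t
    return o+d*(z-o[2])/d[2]
def proj(C,X):
    K,R,t=C; p=K@(R@np.array(X)+t); return p[:2]/p[2]
E
python3 - <<'E'
from h import *
np.set_printoptions(precision=4,suppress=True)
o=sensors.get_obs(); print(o)
ims=[]
for n in ['scene','side','wrist']:
    C=cam(n); im=imaging.camera(n); cv2.imwrite(f'pics/{n}0.png',im)
    print(n,'campos',-C[1].T@C[2])
    for l,z in [('gear',.054),('shaft_tip',.21),('crankcase',.13),('piston',.03),('bearing',.01),('jar',.04),('spanner',.005)]:
        for d in spotter.look_for(l,n)[:4]: print(l,d['conf'],d['pixel'],back(C,d['pixel'],z)[:2])
print(imaging.calibration('wrist'))
E
```

```text
{'clock': 0.0, 'joint_pos': array([ 1.2594,  0.3329, -0.0647,  1.4609,  0.0216,  1.3499, -0.0885]), 'joint_velocities': array([-0.0011, -0.0002, -0.0018,  0.0011,  0.0009, -0.0013,  0.0007]), 'tau': array([  0.0001, -62.5431,   0.0496, -39.1605,   0.0164,   0.0097,
         0.    ]), 'position': array([ 0.1779, -0.5988,  0.2475]), 'ee_rot': array([ 0.9896,  0.1439, -0.0001, -0.0007]), 'ft_force': array([ 0.7298, -0.7817,  0.3851]), 'torque': array([ 0.0152,  0.033 , -0.0255]), 'grasp_force': 0.0, 'grip_width': 1.0015920235238143}
scene campos [ 1.1184 -0.9581  0.8525]
gear 0.92 [272.8, 252.1] [ 0.5454 -0.3723]
gear 0.81 [334.0, 242.4] [ 0.6593 -0.2353]
gear 0.74 [242.6, 279.9] [ 0.5511 -0.4964]
gear 0.62 [228.6, 236.7] [ 0.4007 -0.4028]
shaft_tip 0.64 [355.7, 177.8] [ 0.6454 -0.1167]
crankcase 0.97 [358.8, 176.2] [0.5895 0.0021]
piston 0.76 [331.6, 269.5] [ 0.702  -0.3073]
bearing 0.46 [297.9, 228.2] [ 0.5056 -0.2111]
jar 0.6 [353.9, 177.6] [0.5144 0.103 ]
jar 0.56 [375.2, 255.2] [ 0.7744 -0.195 ]
spanner 0.89 [187.1, 261.4] [ 0.3394 -0.5147]
side campos [0.5474 0.6333 1.0286]
gear 0.92 [340.3, 199.9] [ 0.5153 -0.2876]
gear 0.87 [396.0, 197.0] [ 0.3644 -0.3042]
gear 0.76 [294.2, 239.0] [ 0.6304 -0.1481]
gear 0.65 [343.3, 165.2] [ 0.5072 -0.4257]
shaft_tip 0.84 [333.3, 329.1] [0.5318 0.1838]
crankcase 0.87 [333.6, 329.4] [0.5297 0.1405]
piston 0.81 [275.6, 201.7] [ 0.6926 -0.2966]
bearing 0.76 [351.8, 234.3] [ 0.4829 -0.2051]
jar 0.97 [238.8, 229.4] [ 0.7773 -0.1855]
spanner 0.61 [395.4, 160.7] [ 0.3459 -0.5053]
wrist campos [ 0.2452 -0.5789  0.3732]
spanner 0.74 [278.4, 38.0] [ 0.2913 -0.5271]
{'mtx': array([[338.6062,   0.    , 315.362 ],
       [  0.    , 338.6062, 194.5068],
       [  0.    ,   0.    ,   1.    ]]), 'tool_from_camera': array([[ 0.0001, -0.9626, -0.271 ,  0.0702],
       [ 1.    , -0.0002,  0.0011, -0.0003],
       [-0.0011, -0.271 ,  0.9626, -0.1248],
       [ 0.    ,  0.    ,  0.    ,  1.    ]])}
```

View pics/scene0.png

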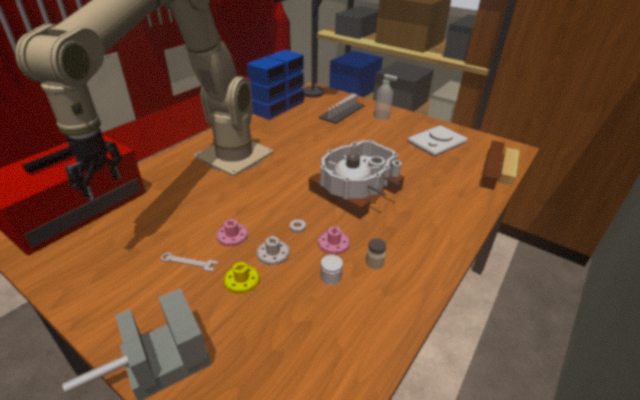

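View pics/side0.png

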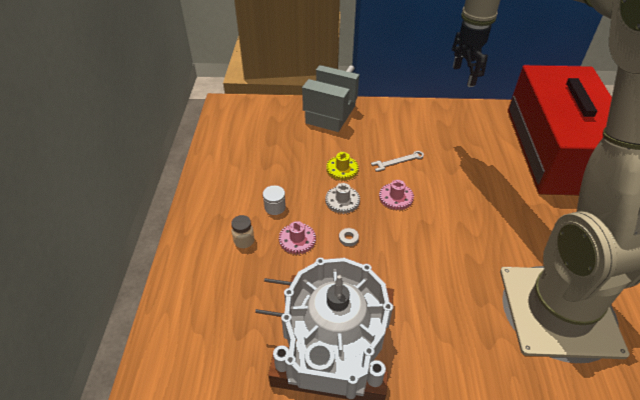

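The steel-grey gear shows at scene (273,250) and side (342,198). The pink and yellow ones are look-alikes. The shaft tip is near scene (352,157) and side (338,276).

View pics/crop.png

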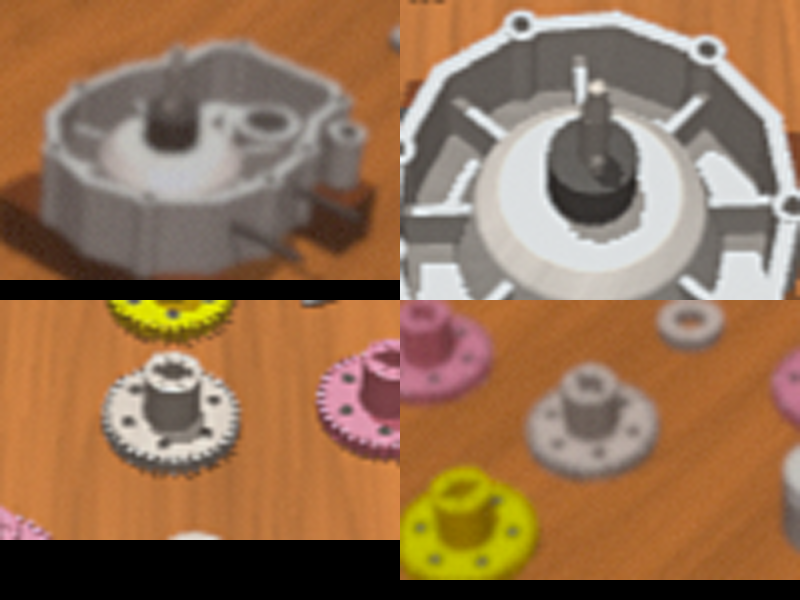

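In the crops, the boss top is at scene (272.5,240.5) and side (343,186.5). The shaft tip is at scene (354.5,142) and side (339.5,277).

```bash
python3 - <<'E'
from h import *
np.set_printoptions(precision=4,suppress=True)
A,B=cam('scene'),cam('side')
print(back(A,(272.5,240.5),.054),back(B,(343,186.5),.054))
print(back(A,(354.5,142.3),.21),back(B,(339.5,276.5),.21))
g=(back(A,(272.5,240.5),.054)+back(B,(343,186.5),.054))/2
T=tool(); print('tool axes',T[:3,:3]); print('T',T[:3,3])
print('shift to gear xy in tool', T[:3,:3].T@(np.array([g[0],g[1],.25])-T[:3,3]))
E
```

```text
[ 0.5131 -0.3371  0.054 ] [ 0.508  -0.3389  0.054 ]
[0.531  0.0582 0.21  ] [0.5211 0.0683 0.21  ]
tool axes [[ 0.9586  0.2848  0.0001]
 [ 0.2848 -0.9586 -0.0001]
 [ 0.      0.0001 -1.    ]]
T [ 0.178  -0.5991  0.2484]
shift to gear xy in tool [ 0.3931 -0.1556 -0.0016]
```

```bash
python3 -m inch '[[[0.045,-0.018,0,0,0,0,-1],[0.09,-0.036,0,0,0,0,-1],[0.135,-0.054,0,0,0,0,-1],[0.18,-0.072,0,0,0,0,-1],[0.225,-0.09,0,0,0,0,-1],[0.27,-0.108,0,0,0,0,-1],[0.315,-0.126,0,0,0,0,-1],[0.36,-0.144,0,0,0,0,-1],[0.393,-0.156,0,0,0,0,-1],[0.393,-0.156,0,0,0,0,-1]]]'
python3 - <<'E'
from h import *
np.set_printoptions(precision=4,suppress=True)
C=cam('wrist'); im=imaging.camera('wrist'); cv2.imwrite('pics/w1.png',im)
for d in spotter.look_for('gear','wrist')[:4]: print(d['conf'],d['pixel'],back(C,d['pixel'],.054))
T=tool();print(T)
print('shift to shaft', T[:3,:3].T@(np.array([.526,.063,.37])-T[:3,3]))
E
```

```text
clock: 2.2
position: [0.5146, -0.3322, 0.2482]
ee_rot: [0.989, 0.148, 0.001, -0.001]
ft_force: [0.6, 0.6, -0.4]
grip_width: 0.997
grasp_force: 0.0
0.96 [428.0, 201.4] [ 0.522  -0.4457  0.054 ]
0.68 [314.4, 168.3] [ 0.5209 -0.3291  0.054 ]
0.62 [212.1, 25.4] [ 0.6145 -0.2086  0.054 ]
0.58 [294.1, 289.7] [ 0.3893 -0.3468  0.054 ]
[[ 0.9581  0.2864 -0.0003  0.5107]
 [ 0.2864 -0.9581 -0.     -0.3372]
 [-0.0003 -0.0001 -1.      0.2481]
 [ 0.      0.      0.      1.    ]]
shift to shaft [ 0.1293 -0.379  -0.1219]
```

View pics/w1.png

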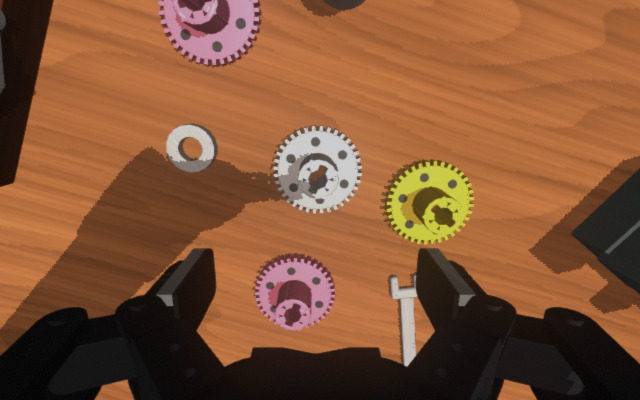

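The grey gear's boss top is near (319,180) and its bore shows a keyway. Next I look at the shaft from above.

```bash
python3 -m inch '[[[0.014,-0.042,-0.013,0,0,0,-1],[0.028,-0.084,-0.027,0,0,0,-1],[0.043,-0.126,-0.04,0,0,0,-1],[0.057,-0.168,-0.054,0,0,0,-1],[0.072,-0.21,-0.067,0,0,0,-1],[0.086,-0.252,-0.081,0,0,0,-1],[0.1,-0.294,-0.095,0,0,0,-1],[0.115,-0.336,-0.108,0,0,0,-1],[0.129,-0.378,-0.122,0,0,0,-1],[0.129,-0.378,-0.122,0,0,0,-1]]]'
python3 -m inch '[[[0,0,0,0,0,0,-1],[0,0,0,0,0,0,-1]]]' >/dev/null
python3 - <<'E'
from h import *
np.set_printoptions(precision=4,suppress=True)
C=cam('wrist'); im=imaging.camera('wrist'); cv2.imwrite('pics/w2.png',im)
np.savez('C2.npz',K=C[0],R=C[1],t=C[2])
for l,z in [('shaft_tip',.21),('key_top',.16),('shaft_seat',.15)]:
  for d in spotter.look_for(l,'wrist')[:3]: print(l,d['conf'],d['pixel'],back(C,d['pixel'],z))
p=proj(C,[.526,.063,.16]).astype(int); print(p)
w1=cv2.imread('pics/w1.png')
a=cv2.resize(w1[120:220,270:370],(400,400),interpolation=2)
y,x=max(p[1]-50,0),p[0]-50
b=cv2.resize(im[y:y+100,x:x+100],(400,400),interpolation=2)
print('crop origin b',x,y)
cv2.imwrite('pics/crop2.png',np.hstack([a,b])); print(tool())
E
```

```text
clock: 3.3
position: [0.5259, 0.0668, 0.3726]
ee_rot: [0.989, 0.147, 0.002, -0.001]
ft_force: [-0.2, 0.1, -0.3]
grip_width: 1.0
grasp_force: 0.0
shaft_tip 0.76 [276.5, 138.6] [0.5541 0.1007 0.21  ]
key_top 0.9 [276.6, 138.6] [0.5472 0.1044 0.16  ]
shaft_seat 0.9 [279.2, 138.3] [0.5469 0.1027 0.15  ]
[311 170]
crop origin b 261 120
[[ 0.9592  0.2826 -0.0005  0.5263]
 [ 0.2826 -0.9592 -0.0004  0.06  ]
 [-0.0006  0.0002 -1.      0.37  ]
 [ 0.      0.      0.      1.    ]]
```

View pics/crop2.png

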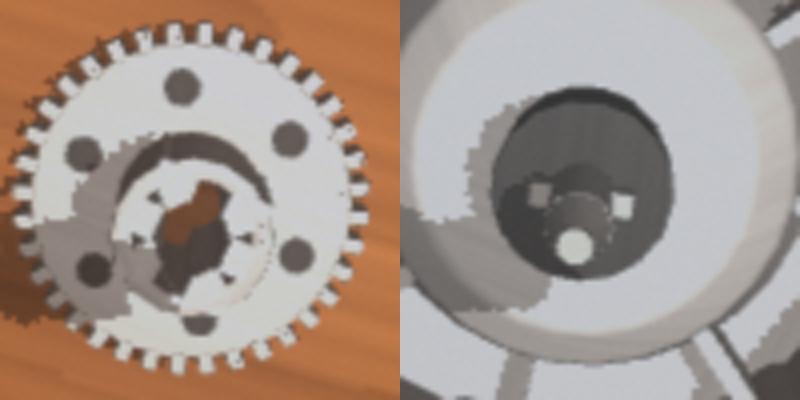

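The right crop shows the shaft tip at full-image (304.5,181.8). The keys are at (295.8,168.8) and (316.8,171.5). In the left crop, the gear's boss top is about (318,179.2) and the disc about (317.5,169.8).

```bash
python3 - <<'E'
from h import *
np.set_printoptions(precision=4,suppress=True)
f=np.load('C2.npz');C=(f['K'],f['R'],f['t'])
a,b=back(C,(295.75,168.75),.16),back(C,(316.75,171.5),.16)
print('tip',back(C,(304.5,181.75),.21),'keymid',(a+b)/2,'shoulder',back(C,(306.6,168.2),.15),'len',np.linalg.norm(a-b),'keyang',np.arctan2(*(a-b)[1::-1]))
# gear from w1 (pose then)
T=tool();T1=np.array([[.9581,.2864,-.0003,.5107],[.2864,-.9581,0,-.3372],[-.0003,-.0001,-1,.2481],[0,0,0,1]])
V=np.linalg.inv(T1@np.array(imaging.calibration('wrist')['tool_from_camera']));G=(C[0],V[:3,:3],V[:3,3])
print('boss',back(G,(318,179.2),.054),'disc',back(G,(317.5,169.75),.012))
g=back(G,(318,179.2),.054); print(T[:3,3],'shift', T[:3,:3].T@(np.array([g[0],g[1],.17])-T[:3,3]))
E
```

```text
tip [0.5251 0.0681 0.21  ] keymid [0.5251 0.0678 0.16  ] shoulder [0.5251 0.0677 0.15  ] len 0.021304358610747712 keyang 1.7232121289041704
boss [ 0.5073 -0.341   0.054 ] disc [ 0.508  -0.3406  0.012 ]
[0.5263 0.06   0.37  ] shift [-0.1314  0.3792  0.2001]
```

```bash
python3 -m inch '[[[-0.015,0.043,0,0,0,0,-1],[-0.03,0.086,0,0,0,0,-1],[-0.045,0.129,0.01,0,0,0,-1],[-0.06,0.172,0.03,0,0,0,-1],[-0.075,0.215,0.055,0,0,0,-1],[-0.09,0.258,0.085,0,0,0,-1],[-0.104,0.3,0.115,0,0,0,-1],[-0.118,0.34,0.145,0,0,0,-1],[-0.131,0.379,0.175,0,0,0,-1],[-0.131,0.379,0.2,0,0,0,-1]]]'
python3 -m inch '[[[0,0,0,0,0,0,-1],[0,0,0,0,0,0,-1],[0,0,0,0,0,0,-1]]]' >/dev/null
python3 - <<'E'
from h import *
C=cam('wrist'); im=imaging.camera('wrist'); cv2.imwrite('pics/w3.png',im)
np.savez('C3.npz',K=C[0],R=C[1],t=C[2])
p=proj(C,[.507,-.341,.054]).astype(int); x,y=p-50; print(p,x,y); print(tool())
cv2.imwrite('pics/crop3.png',cv2.resize(im[y:y+100,x:x+100],(600,600),interpolation=2))
E
```

```text
clock: 4.7
position: [0.5063, -0.3454, 0.1689]
ee_rot: [0.99, 0.14, -0.001, 0.001]
ft_force: [-0.8, -0.9, -0.1]
grip_width: 1.003
grasp_force: 0.0
[317 201] 267 151
[[ 0.95809875  0.28642371  0.00287081  0.51002988]
 [ 0.28642843 -0.95810064 -0.00138596 -0.33836869]
 [ 0.00235355  0.00215016 -0.99999492  0.17262205]
 [ 0.          0.          0.          1.        ]]
```

View pics/crop3.png

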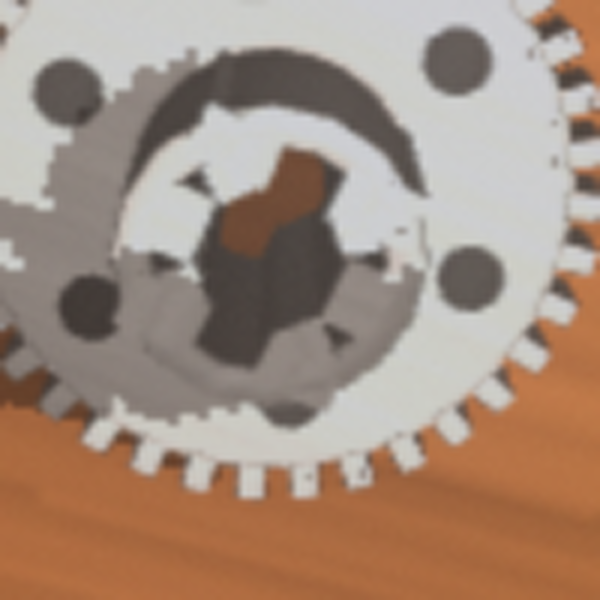

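The boss top centre is at crop (270,258), with keyway ends at (315,160) and (225,357). In the full image that is a centre of (312,194).

```bash
python3 - <<'E'
from h import *
np.set_printoptions(precision=4,suppress=True)
f=np.load('C3.npz');C=(f['K'],f['R'],f['t'])
q=lambda u,v:back(C,(267+u/6,151+v/6),.054)
a,b,c=q(315,160),q(225,357),q(270,258)
ga=np.arctan2(*(a-b)[1::-1]); print('len',np.linalg.norm(a-b),'gear ang',ga,'c',c)
T=tool();yaw=np.arctan2(T[1,0],T[0,0]); d=(1.7232-ga+np.pi/2)%np.pi-np.pi/2
print(T, 'yaw',yaw,'needed world turn',d, 'rv',Ro.from_matrix(T[:3,:3]).as_quat())
print('shift',T[:3,:3].T@(np.array([c[0],c[1],.040])-T[:3,3]), sensors.get_obs()['joint_pos'])
E
```

```text
len 0.02781030981666106 gear ang -0.1264835356610742 c [ 0.5116 -0.3355  0.054 ]
[[ 0.9581  0.2864  0.0029  0.51  ]
 [ 0.2864 -0.9581 -0.0014 -0.3384]
 [ 0.0024  0.0022 -1.      0.1726]
 [ 0.      0.      0.      1.    ]] yaw 0.29049781588830603 needed world turn -1.2919091179287188 rv [0.9895 0.1447 0.0013 0.0009]
shift [ 0.002  -0.0026  0.1326] [ 0.7469  0.3692 -0.2952  1.5844  0.1127  1.2016 -0.8502]
```

```bash
python3 -m inch '[[[0.002,-0.003,0.03,0,0,0,-1],[0.002,-0.003,0.06,0,0,0,-1],[0.002,-0.003,0.085,0,0,0,-1],[0.002,-0.003,0.105,0,0,0,-1],[0.002,-0.003,0.12,0,0,0,-1],[0.002,-0.003,0.128,0,0,0,-1],[0.002,-0.003,0.132,0,0,0,-1],[0.002,-0.003,0.132,0,0,0,-1],[0.002,-0.003,0.132,0,0,0,-1],[0.002,-0.003,0.132,0,0,0,-1]]]'
python3 - <<'E'
from h import *
np.set_printoptions(precision=4,suppress=True)
for i in range(4):
    C=cam('wrist'); im=imaging.camera('wrist'); print(tool()[:3,3],sensors.get_obs()['ft_force'])
cv2.imwrite('pics/w4.png',im[100:400])
E
```

```text
clock: 6.05
position: [0.5102, -0.3361, 0.0392]
ee_rot: [0.99, 0.144, 0.001, 0.001]
ft_force: [0.0, 0.5, 0.0]
grip_width: 0.998
grasp_force: 0.0
[ 0.5101 -0.336   0.0391] [ 0.6557 -0.5837  0.6847]
[ 0.5101 -0.336   0.0389] [ 0.0593 -0.6693  0.3629]
[ 0.51   -0.3359  0.0388] [-1.5624 -0.3561 -1.0127]
[ 0.5099 -0.3359  0.0387] [-0.5968 -0.067   0.4703]
```

View pics/w4.png

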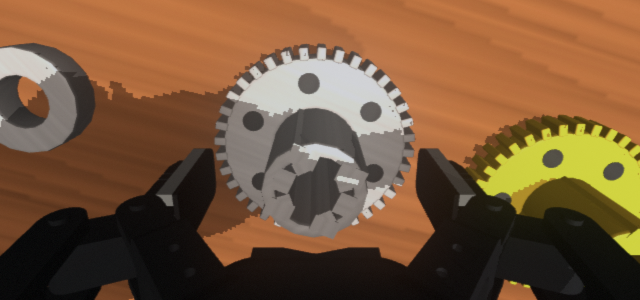

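Fingers straddle the grey boss, whose top is at about (315,290) in the full picture, and they clear the yellow gear. I close on it.

```bash
python3 -m inch '[[[0,0,0,0,0,0,0.2],[0,0,0,0,0,0,0.6],[0,0,0,0,0,0,1],[0,0,0,0,0,0,1],[0,0,0,0,0,0,1],[0,0,0,0,0,0,1],[0,0,0,0,0,0,1],[0,0,0,0,0,0,1]]]' 50
python3 -m inch '[[[0,0,-0.02,0,0,0,1],[0,0,-0.06,0,0,0,1],[0,0,-0.1,0,0,0,1],[0,0,-0.14,0,0,0,1],[0,0,-0.18,0,0,0,1],[0,0,-0.22,0,0,0,1],[0,0,-0.24,0,0,0,1],[0,0,-0.25,0,0,0,1],[0,0,-0.25,0,0,0,1],[0,0,-0.25,0,0,0,1]]]'
python3 - <<'E'
from h import *
np.set_printoptions(precision=4,suppress=True)
im=imaging.camera('wrist'); cv2.imwrite('pics/w5.png',im[100:400])
T=tool();print(T,sensors.get_obs())
print('shift',T[:3,:3].T@(np.array([.5251,.0679,.29])-T[:3,3]))
E
```

```text
clock: 7.05
position: [0.5098, -0.3357, 0.0386]
ee_rot: [0.99, 0.144, 0.0, 0.0]
ft_force: [-1.7, 1.4, 6.0]
grip_width: 0.452
grasp_force: 50.9
clock: 8.05
position: [0.5092, -0.3355, 0.2863]
ee_rot: [0.99, 0.144, -0.001, -0.001]
ft_force: [-0.1, -0.1, -3.6]
grip_width: 0.453
grasp_force: 51.6
[[ 0.9586  0.2848 -0.0028  0.5091]
 [ 0.2848 -0.9586  0.0017 -0.3355]
 [-0.0022 -0.0024 -1.      0.2861]
 [ 0.      0.      0.      1.    ]] {'clock': 8.1, 'joint_pos': array([ 0.7447,  0.301 , -0.2995,  1.4313,  0.0882,  1.4257, -0.8371]), 'joint_velocities': array([-0.0008,  0.0016,  0.0007, -0.0035,  0.0003,  0.0032,  0.0001]), 'tau': array([ -0.0324, -63.3338,  -2.9223, -42.2063,   0.0141,   0.0094,
         0.0002]), 'position': array([ 0.5091, -0.3355,  0.2861]), 'ee_rot': array([ 0.9896,  0.1439, -0.0012, -0.001 ]), 'ft_force': array([ 0.487 ,  0.2664, -5.3219]), 'torque': array([-0.0188, -0.0234, -0.0489]), 'grasp_force': 51.62064121104777, 'grip_width': 0.4500989215331179}
shift [ 0.1302 -0.3821 -0.0033]
```

```bash
python3 -m inch '[[[0.014,-0.042,0,0,0,0.14,1],[0.029,-0.085,0,0,0,0.28,1],[0.043,-0.128,0,0,0,0.42,1],[0.058,-0.171,0,0,0,0.56,1],[0.072,-0.213,0,0,0,0.7,1],[0.087,-0.256,0,0,0,0.84,1],[0.101,-0.299,0,0,0,0.98,1],[0.115,-0.341,0,0,0,1.12,1],[0.13,-0.384,0,0,0,1.25,1],[0.13,-0.384,0,0,0,1.292,1]]]'
python3 -m inch '[[[0,0,0,0,0,0,1],[0,0,0,0,0,0,1],[0,0,0,0,0,0,1],[0,0,0,0,0,0,1],[0,0,0,0,0,0,1]]]' 
python3 - <<'E'
from h import *
np.set_printoptions(precision=4,suppress=True)
a=imaging.camera('wrist'); b=imaging.camera('side'); 
B=cam('side'); p=proj(B,[.525,.068,.22]).astype(int);x,y=p-[50,60]; print(x,y)
cv2.imwrite('pics/c6.png',np.hstack([cv2.resize(a[200:400,220:420],(400,400)),cv2.resize(b[y:y+100,x:x+100],(400,400),interpolation=2)]))
T=tool();o=sensors.get_obs();print(T,np.arctan2(T[1,0],T[0,0]),o['joint_pos'],o['ft_force'],o['torque'])
E
```

```text
clock: 9.1
position: [0.5238, 0.027, 0.2725]
ee_rot: [0.912, -0.41, -0.015, 0.006]
ft_force: [-0.3, -0.8, -4.4]
grip_width: 0.455
grasp_force: 51.9
clock: 9.6
position: [0.5245, 0.0245, 0.2743]
ee_rot: [0.911, -0.412, -0.014, 0.006]
ft_force: [0.3, 0.2, -4.4]
grip_width: 0.454
grasp_force: 51.9
287 213
[[ 0.6609 -0.7499 -0.03    0.5245]
 [-0.7502 -0.6612  0.0011  0.0247]
 [-0.0207  0.0218 -0.9995  0.2743]
 [ 0.      0.      0.      1.    ]] -0.8485557461194311 [-0.0007  0.1271 -0.1425  1.6557  0.0128  1.3896 -2.5639] [ 0.9788  0.2567 -3.6876] [-0.0012 -0.0391 -0.0064]
```

View pics/c6.png

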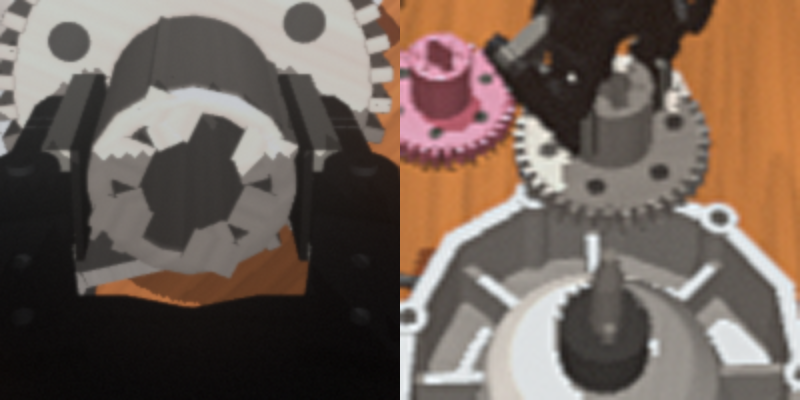

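The joint 7 limit stopped the turn: the gear is centred in the pads at tilt 0.03, short of the shaft. Since the fit repeats every half turn, I turn the other way.

```bash
python3 -m inch '[[[0,0,0,0,0,-0.14,1],[0,0,0,0,0,-0.28,1],[0,0,0,0,0,-0.42,1],[0,0,0,0,0,-0.56,1],[0,0,0,0,0,-0.7,1],[0,0,0,0,0,-0.84,1],[0,0,0,0,0,-0.98,1],[0,0,0,0,0,-1.12,1],[0,0,0,0,0,-1.26,1],[0,0,0,0,0,-1.4,1]]]' >/dev/null
python3 -m inch '[[[0,0,0,0,0,-0.14,1],[0,0,0,0,0,-0.28,1],[0,0,0,0,0,-0.42,1],[0,0,0,0,0,-0.56,1],[0,0,0,0,0,-0.7,1],[0,0,0,0,0,-0.84,1],[0,0,0,0,0,-0.98,1],[0,0,0,0,0,-1.12,1],[0,0,0,0,0,-1.26,1],[0,0,0,0,0,-1.4,1]]]'
cat > rel.py <<'E'
from h import *
import sys
np.set_printoptions(precision=4,suppress=True)
x,y,z,yaw=map(float,sys.argv[1:5])
T=tool();o=sensors.get_obs()
D=Ro.from_euler('z',yaw).as_matrix()@np.diag([1,-1,-1.])
print('pos',T[:3,3],'yaw',np.arctan2(T[1,0],T[0,0]),'zax',T[:3,2],'j7',o['joint_pos'][6],'F',o['ft_force'],'M',o['torque'])
print('shift',T[:3,:3].T@(np.array([x,y,z])-T[:3,3]),'rv',Ro.from_matrix(T[:3,:3].T@D).as_rotvec())
E
python3 rel.py .5251 .0679 .286 2.138
```

```text
clock: 11.7
position: [0.5245, 0.0251, 0.2742]
ee_rot: [0.558, 0.83, -0.008, -0.013]
ft_force: [-0.2, 0.4, -3.6]
grip_width: 0.455
grasp_force: 52.0
pos [0.5245 0.0251 0.2742] yaw 1.9582021264108125 zax [-0.0301  0.001  -0.9995] j7 0.22277457898498376 F [-0.2279  0.3777 -3.5948] M [ 0.0283 -0.088   0.0189]
shift [ 0.0395  0.0164 -0.0117] rv [-0.0264 -0.0147 -0.1796]
```

```bash
python3 -m inch '[[[0.01,0.004,-0.012,-0.013,-0.007,-0.09,1],[0.02,0.008,-0.012,-0.026,-0.015,-0.18,1],[0.03,0.012,-0.012,-0.026,-0.015,-0.18,1],[0.038,0.0165,-0.012,-0.026,-0.015,-0.18,1],[0.038,0.0165,-0.012,-0.026,-0.015,-0.18,1],[0.038,0.0165,-0.012,-0.026,-0.015,-0.18,1],[0.038,0.0165,-0.012,-0.026,-0.015,-0.18,1],[0.038,0.0165,-0.012,-0.026,-0.015,-0.18,1]]]'
python3 rel.py .526 .0665 .255 2.138
```

```text
clock: 12.5
position: [0.5261, 0.0662, 0.286]
ee_rot: [0.484, 0.875, -0.0, -0.0]
ft_force: [0.7, -0.4, -3.0]
grip_width: 0.452
grasp_force: 51.9
pos [0.5261 0.0662 0.286 ] yaw 2.131798367948778 zax [-0.0007 -0.0007 -1.    ] j7 0.31418135697087046 F [ 0.6509 -0.4496 -3.0413] M [-0.0045  0.017   0.0466]
shift [0.0003 0.0001 0.031 ] rv [-0.001   0.0003 -0.0062]
```

```bash
python3 -m inch '[[[0,0,0.015,0,0,0,1],[0,0,0.03,0,0,0,1],[0,0,0.04,0,0,0,1],[0,0,0.046,0,0,0,1],[0,0,0.05,0,0,0,1],[0,0,0.05,0,0,0,1]]]'
python3 rel.py .526 .0665 .2 2.138
```

```text
clock: 13.1
position: [0.5259, 0.0667, 0.236]
ee_rot: [0.483, 0.876, -0.0, -0.0]
ft_force: [0.7, 0.2, -4.1]
grip_width: 0.454
grasp_force: 52.0
pos [0.5259 0.0667 0.236 ] yaw 2.1329528265267195 zax [-0.0007 -0.0006 -1.    ] j7 0.30542894935188614 F [ 0.6971  0.2354 -4.0953] M [-0.0424 -0.0001  0.0132]
shift [-0.0002 -0.      0.036 ] rv [-0.0009  0.0001 -0.005 ]
```

Free so far, with the underside at about 0.197. I lower further in small steps.

```bash
python3 -m inch '[[[0,0,0.004,0,0,0,1],[0,0,0.008,0,0,0,1],[0,0,0.012,0,0,0,1],[0,0,0.012,0,0,0,1]]]'
python3 rel.py .526 .0665 .2 2.138 | head -1
python3 -m inch '[[[0,0,0.003,0,0,0,1],[0,0,0.006,0,0,0,1],[0,0,0.009,0,0,0,1],[0,0,0.009,0,0,0,1]]]'
python3 rel.py .526 .0665 .2 2.138
```

```text
clock: 13.5
position: [0.5251, 0.0673, 0.2234]
ee_rot: [0.483, 0.876, -0.001, -0.001]
ft_force: [-3.6, 2.2, -6.0]
grip_width: 0.454
grasp_force: 51.8
pos [0.5251 0.0673 0.2234] yaw 2.1337264547845898 zax [-0.0024 -0.0002 -1.    ] j7 0.3026469936536326 F [-3.63    2.1803 -5.9679] M [0.5403 0.8648 0.0348]
clock: 13.9
position: [0.5252, 0.0674, 0.2147]
ee_rot: [0.483, 0.876, -0.001, -0.001]
ft_force: [-5.4, 2.3, -3.0]
grip_width: 0.447
grasp_force: 52.0
pos [0.5252 0.0674 0.2147] yaw 2.133819129049555 zax [-0.0022 -0.0001 -1.    ] j7 0.30048726481431226 F [-5.4462  2.2831 -2.9856] M [ 0.6644  1.3012 -0.0132]
shift [-0.0013  0.0003  0.0147] rv [-0.0019 -0.0011 -0.0042]
```

```bash
python3 -m inch '[[[0.0008,-0.0004,0,0,0,0,1],[0.0015,-0.0009,0,0,0,0,1],[0.0015,-0.0009,0,0,0,0,1],[0.0015,-0.0009,0,0,0,0,1]]]'
python3 rel.py .526 .0665 .2 2.138
```

```text
clock: 14.3
position: [0.5247, 0.0674, 0.2153]
ee_rot: [0.483, 0.875, -0.0, 0.0]
ft_force: [-1.0, 0.5, -4.7]
grip_width: 0.453
grasp_force: 52.0
pos [0.5247 0.0674 0.2153] yaw 2.13281781787453 zax [ 0.0004 -0.0006 -1.    ] j7 0.29915715347404365 F [-1.0451  0.5487 -4.6725] M [ 0.1323  0.1305 -0.0018]
shift [-0.0014  0.0006  0.0153] rv [-0.      0.0007 -0.0052]
```

```bash
python3 -m inch '[[[0,0,0.004,0,0,0,1],[0,0,0.008,0,0,0,1],[0,0,0.012,0,0,0,1],[0,0,0.014,0,0,0,1],[0,0,0.014,0,0,0,1]]]'
python3 -m inch '[[[0,0,0.001,0,0,0,1],[0,0,0.002,0,0,0,1],[0,0,0.003,0,0,0,1],[0,0,0.004,0,0,0,1],[0,0,0.004,0,0,0,1]]]'
python3 rel.py .5247 .0674 .1886 2.138
```

```text
clock: 14.8
position: [0.5243, 0.0674, 0.2007]
ee_rot: [0.483, 0.876, -0.001, -0.0]
ft_force: [-0.5, -0.1, -3.6]
grip_width: 0.453
grasp_force: 52.0
clock: 15.3
position: [0.5243, 0.0676, 0.197]
ee_rot: [0.483, 0.876, -0.0, -0.0]
ft_force: [0.0, -1.2, -4.2]
grip_width: 0.451
grasp_force: 52.0
pos [0.5243 0.0676 0.197 ] yaw 2.133046017868799 zax [-0.0006 -0.0006 -1.    ] j7 0.2942456720495061 F [ 0.0112 -1.2048 -4.2132] M [-0.0131  0.0043  0.0058]
shift [-0.0003  0.0002  0.0084] rv [-0.0008  0.0002 -0.005 ]
```

```bash
python3 -m inch '[[[0,0,0.001,0,0,0,1],[0,0,0.002,0,0,0,1],[0,0,0.003,0,0,0,1],[0,0,0.004,0,0,0,1],[0,0,0.004,0,0,0,1]]]'
python3 rel.py .5247 .0674 .1886 2.138
```

```text
clock: 15.8
position: [0.5243, 0.0675, 0.1929]
ee_rot: [0.483, 0.876, -0.0, -0.0]
ft_force: [0.9, -0.2, -4.1]
grip_width: 0.451
grasp_force: 52.0
pos [0.5243 0.0675 0.1929] yaw 2.133037951177 zax [-0.0007 -0.0006 -1.    ] j7 0.293088509571149 F [ 0.9174 -0.2188 -4.0747] M [-0.0316 -0.0124  0.0042]
shift [-0.0003  0.0003  0.0043] rv [-0.0009  0.0001 -0.005 ]
```

The keys have engaged cleanly, 6 mm below their tops with no torque. I go on to the shoulder.

```bash
python3 -m inch '[[[0,0,0.001,0,0,0,1],[0,0,0.002,0,0,0,1],[0,0,0.003,0,0,0,1],[0,0,0.0035,0,0,0,1],[0,0,0.004,0,0,0,1],[0,0,0.004,0,0,0,1]]]'
python3 -m inch '[[[0,0,0.0005,0,0,0,1],[0,0,0.001,0,0,0,1],[0,0,0.001,0,0,0,1]]]'
python3 rel.py .5247 .0674 .1886 2.138
```

```text
clock: 16.4
position: [0.5244, 0.0676, 0.1891]
ee_rot: [0.483, 0.876, -0.0, -0.0]
ft_force: [0.8, 0.6, -3.7]
grip_width: 0.454
grasp_force: 52.0
clock: 16.7
position: [0.5245, 0.0676, 0.1886]
ee_rot: [0.483, 0.876, -0.0, 0.0]
ft_force: [-1.7, -0.2, 2.7]
grip_width: 0.453
grasp_force: 52.5
pos [0.5245 0.0676 0.1886] yaw 2.1331342797401542 zax [-0.     -0.0006 -1.    ] j7 0.29163730846959723 F [-1.7436 -0.1882  2.6628] M [-0.1646  0.5341 -0.0192]
shift [-0.0003  0.0001 -0.    ] rv [-0.0004  0.0005 -0.0049]
```

The gear sits on the shoulder at the predicted height, taking about 6 N. I release and back off.

```bash
python3 -m inch '[[[0,0,0,0,0,0,0.05],[0,0,0,0,0,0,-0.3],[0,0,0,0,0,0,-0.6],[0,0,0,0,0,0,-1],[0,0,0,0,0,0,-1],[0,0,0,0,0,0,-1],[0,0,0,0,0,0,-1]]]' 20
python3 -m inch '[[[0,0,-0.01,0,0,0,-1],[0,0,-0.03,0,0,0,-1],[0,0,-0.06,0,0,0,-1],[0,0,-0.09,0,0,0,-1],[0,0,-0.12,0,0,0,-1],[0,0,-0.15,0,0,0,-1],[0,0,-0.17,0,0,0,-1],[0,0,-0.18,0,0,0,-1],[0,0,-0.18,0,0,0,-1],[0,0,-0.18,0,0,0,-1]]]'
python3 - <<'E'
from h import *
a=imaging.camera('wrist'); b=imaging.camera('side')
C,B=cam('wrist'),cam('side')
def cr(C,im,s):
    p=proj(C,[.525,.068,.18]).astype(int); x,y=np.maximum(p-s,0); return cv2.resize(im[y:y+2*s,x:x+2*s],(400,400),interpolation=2)
cv2.imwrite('pics/c7.png',np.hstack([cr(C,a,70),cr(B,b,50)]))
E
```

```text
clock: 17.4
position: [0.5244, 0.0676, 0.1881]
ee_rot: [0.483, 0.876, -0.0, -0.0]
ft_force: [0.3, -0.6, 0.4]
grip_width: 0.999
grasp_force: 0.0
clock: 18.4
position: [0.5242, 0.0676, 0.3673]
ee_rot: [0.483, 0.876, -0.001, -0.0]
ft_force: [0.1, 0.1, 0.3]
grip_width: 1.0
grasp_force: 0.0
```

View pics/c7.png

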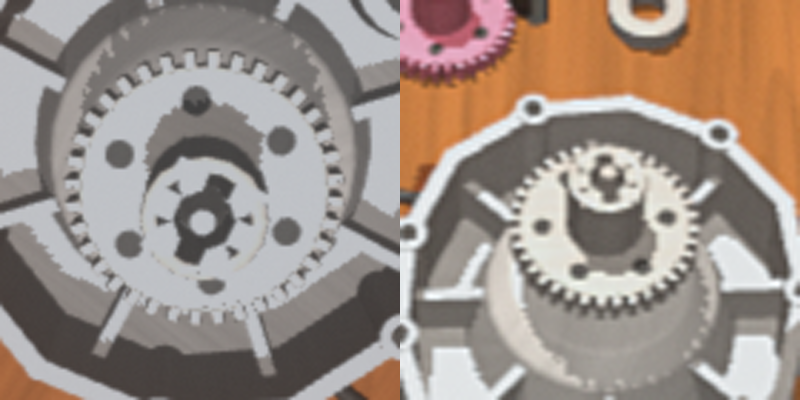

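The gear sits level, with the shaft tip centred in the bore at crop (204,222) and just above the boss. The gripper is clear of it.

```bash
python3 -c "
from workcell import order
print(order.hand_in())"
```

```text
the job is handed in; nothing more can be done
None
```

The grey gear is keyed onto the shaft and fully home on the shoulder, lowered gently without forcing and released; I handed the job in at about 18.5 s (the verdict was not shown).

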